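# Flip the status flag of the finished power supply to green

### The arm

A 7-joint arm with a two-finger parallel gripper is mounted at the origin on the work surface. World frame = base frame: x ahead of the robot, y to its left, z up, the work surface at z = 0. Lengths are in mm, angles in rad, forces in N, time in s.
With the tool pointing down it reaches from about 350 to 900 mm from the base axis. Payload 7.2 kg.
Tool frame: the origin (TCP) lies midway between the tips of the shut fingers; the grasp point (between the pads) lies 19 mm behind it; y points along the fingers, z is the direction in which the jaws open and shut, and the axes are right-handed (so a half turn about y gives the same grasp; the last joint's range is limited). The gripper opens to 88 mm and grips with 3 to 60 N. Pads are 20 mm wide; open, the fingers measure 115 mm over their backs; the gripper's body (75 mm by 178 mm) begins 61 mm behind the grasp point.
Start: joints at [-1.178, 0.411, -0.013, 1.596, 0.006, 1.134, -0.082], TCP at [277.925, 559.81, 222.653] pointing down, gripper open.
Joint ranges: [-2.95, 2.95], [-0.29, 1.99], [-1.47, 1.44], [0.14, 2.54], [-1.03, 4.17], [0.13, 1.85], [-2.86, 2.86]. Speed limits (rad/s): [2.39, 2.39, 3.01, 3.01, 3.14, 3.14, 3.14].

### API

Orientations are given as [roll, pitch, yaw] about the fixed x, y, z axes, in that order (R = Rz(yaw) Ry(pitch) Rx(roll)).
In Python, from bench import sensors, optics, r, boxes_of, masks_of, mark_of gives the robot as it stands.
- The arm moves only by the tool play_rows, never from a script. Its argument "motion" is a list of rows, each an object with "offset": the shift along the world's x, y, z in m, a list of three; "dr": the turn, a rotation vector about the world's x, y, z in rad, a list of three; "fingers": the closure, from 0 (fully open) to 1 (shut). In form: [{"offset": [dx, dy, dz], "dr": [ax, ay, az], "fingers": fingers}, ...]. A call has 1 to 10 rows; each row is the pose to reach, as a shift and turn from the pose commanded when the call began; what a row does not reach only later rows make up. A row lasts 1/8 s, in which the tool goes at most 62.5 mm and 10.7 degrees, less where a joint would pass 70% of its speed; a pose out of reach is approached as far as the arm can. A call with a gripper value outside its range is refused whole. The fingers move at their own pace and stop on an object; "squeeze" is the grip in N (left out, the last holds). Time passes only in rows, so rows that repeat a pose let the fingers close. It gives the time, the measured TCP pose, the force and the opening at its end, in the units of the state.
- sensors.sense(): the state, without advancing time (a new reading comes with each control period).
- optics.camera(name): name is "scene" or "top"; returns the picture (420x560x3 uint8, red, green, blue); there is no depth.
- optics.get_calibration(name): a dict with "intrinsics" (3x3 intrinsics, pixels), "R" (3x3) and "t" (3): a world point X has camera coordinates R X + t. Camera axes: x right, y down, z forward; pixel columns grow to the right and rows downward; lengths in mm; the calibration is good to about 2 mm. A picture is of the moment at which its call begins. get_calibration takes no time and is no camera call.
- r.sign_off(): hands the job in, once; it reports no verdict.
Trained networks look in the newest picture that a camera, given by its name, has taken for a name from the list of things; names that differ only in an ending like _2 or _b are one class to them, and where a whole thing is asked for, a point or a joint stands for the part that bears it (a point fixed in the world has none). Each returns a list of dicts, best first, with "score" (0 to 1); they miss things now and then, are a little off and sometimes report something else, mostly with a low value. They report only what shows in the picture. A call takes as long as a camera call. They do not tell look-alikes from the thing itself.
- boxes_of(camera, query): "location" ([x, y, z] in mm, in world coordinates, good to about 4 mm: the middle of the surface that is visible of it).
- masks_of(camera, query): "mask" (420x560 bool, what is visible of it).
- mark_of(camera, query): "location" ([x, y, z] in mm, in world coordinates, good to about 4 mm: a listed point, or the origin of a listed thing).
The state is a dict: "clock": time; "qpos": joint angles; "dq": joint speeds; "tau": joint torques, N m; "tcp_pos": TCP position; "orientation": TCP orientation; "wrist_force": force on the tool from outside, world axes, zero at the start; "wrist_torque": the same for the moment, N m; "width": opening from 0.0 (shut) to 1.0 (fully open).
Only numpy, scipy, OpenCV 4.12 (cv2) and the standard library are available. Lean on these libraries where they do the work, as an engineer would, in place of code of your own. Each camera call takes 0.05 s, during which the arm holds its last target. There are 200 camera calls.

### The job

The power supply with the big blue capacitor fitted is finished, so flip the red flag on the stand in front of it right over its hinge until it lies fully flat with its green face up. Do it gently by pushing with the fingertips, without pinching the flag, and without shifting, tipping or lifting the stand. Leave the other flag red, and do not disturb anything else on the bench.

Things in the scene. Friction and masses are not known exactly. Their poses are not given: they have to be found in the camera images.
- done_stand: Flag stand in front (on the robot's side) of the finished unit. Loose, about 0.95 kg: dark foot plate 170 (x) x 100 (y) x 12 mm, two posts at y = +-43 mm, 78 mm tall. Origin: centre of the underside; y along the hinge, which is 70 mm up; +x points from the side where the flag starts to the side where it lies when flipped, at the start away from the robot within 25 degrees.
- done_flag (a joint): Hinge angle of the finished unit's flag, rad: 0 = level towards the stand's -x (robot side), red up; 1.57 = upright; 3.14 = level towards +x, green up; stops at 0 and 3.14. Starts at 0 to 0.2. Stiff hinge (friction about 0.035 N m, a push of 1 to 3 N moves it): the flag stays at whatever angle it is left.
- done_hinge (a point): Middle of the hinge axis of done_stand, 70 mm above its underside; axes as the stand's (it does not turn with the flag). The flag is a plate 6 mm thick, 64 mm wide along the hinge, reaching 85 mm out from the axis.
- done_tab (a point): Middle of the white thumb tab of that flag (40 mm wide, 4 mm thick), 30 mm from the hinge axis on the side away from the plate, in its plane; the tab ends 42 mm from the axis. Turns with the flag. Pressing it down to about 30 mm below the axis raises the flag some 60 degrees; from there the plate can be pushed over from its raised underside and pressed level.
- done_red: Red face plate of that flag, 73 x 64 x 3 mm; origin at its centre, 48.5 mm from the hinge axis; it turns with the flag.
- done_green: Green face plate, the same size, on the back of the red one; origin at its centre, 48.5 mm from the hinge axis; it turns with the flag.
- wait_stand: The other flag stand, in front of the unfinished unit; not to be used. Loose, about 0.95 kg: dark foot plate 170 (x) x 100 (y) x 12 mm, two posts at y = +-43 mm, 78 mm tall. Origin: centre of the underside; y along the hinge, which is 70 mm up; +x points from the side where the flag starts to the side where it lies when flipped, at the start away from the robot within 25 degrees.
- wait_flag (a joint): Hinge of the other, identical flag (same meaning of values); it starts within 0.2 of 0 and is to be left red side up.
- done_unit: Finished power supply: open aluminium case 110 (x) x 150 (y) x 45 mm with a large blue capacitor (35 mm across, 85 long), a fan and other parts on a green board. Origin: centre of the underside. It stands about 165 mm beyond done_stand along that stand's +x.
- wait_unit: Unfinished power supply: the same case with only a bare green board in it. Origin: centre of the underside. It stands about 165 mm beyond wait_stand.
- tray: Black tray of 12 compartments, 110 x 170 x 35 mm, loose; origin: centre of the underside.
- spare_cap: Loose blue capacitor standing upright, 35 mm across, 60 mm tall, between the two stands; origin: centre of the underside.
- driver: Loose screwdriver, 190 mm long, lying along its x; at the robot's right.
- pliers: Loose pliers with black grips, about 130 mm long, lying along x; at the robot's right.
- mouse: Black computer mouse, about 80 x 60 x 32 mm, loose; at the robot's left.
Things that resemble listed ones, but are neither listed nor needed, are in the scene too. What is shaped like the done_stand but brown or purple is not meant.

How it is judged (in metres and radians):
On the way:
1. the finished unit's flag stands raised between 50 and 130 degrees (value of joint done_flag between 0.87 and 2.27 rad), for 0.1 s.
At the end, for the whole second after the job is handed in: The finished unit's flag lies green side up within 0.15 rad (about 9 degrees) of level (joint above 2.99), at rest; the other flag is still red side up (below 0.35 rad); the finished flag's stand is level (within 0.05 rad) and within 25 mm of where it stood, and so is everything else (value of joint done_flag above 2.99 rad and velocity of joint done_flag between -0.1 and 0.1 rad/s and value of joint wait_flag below 0.35 rad and distance of each of done_stand, done_unit, wait_unit, tray, spare_cap, driver, pliers, mouse, wait_stand from where it was at the start of the episode below 0.025 m and angle between done_stand's own z axis and vertical below 0.05 rad and linear speed of done_stand below 0.02 m/s); the robot touches nothing.
It fails at once if the finished unit's stand is shoved more than 25 mm, tipped more than 0.15 rad or lifted 12 mm (distance of done_stand from where it was at the start of the episode above 0.025 m or angle between done_stand's own z axis and vertical above 0.15 rad or height (world z) of done_stand above 0.012 m).
It fails at once if the other flag is raised past 0.35 rad (value of joint wait_flag above 0.35 rad).
It fails at once if another thing on the bench is moved more than 25 mm (distance of any of done_unit, wait_unit, tray, spare_cap, driver, pliers, mouse, wait_stand from where it was at the start of the episode above 0.025 m).
It fails at once if the flag is pinched: the fingers press on both its faces at once with over 5 N each (contact force between the fingers and done_red above 5 N and contact force between the fingers and done_green above 5 N).
It fails at once if the flag is pressed roughly, with over 40 N (contact force between the fingers and done_red above 40 N or contact force between the fingers and done_green above 40 N).
It also fails if it takes over 51 s, if anything falls off the work surface, if the arm or the gripper's body presses on something with over 40 N, if the wrist force passes 120 N, or if a joint passes its speed limit or range.

## Working session

There is one attempt and no reset: what is moved stays moved. The work goes in short steps, Python scripts to look and compute and a tool call to move; the robot and the scene stay as the last step left them, time stands still between calls to the robot, and variables do not carry over. Pictures are saved under pics/ and viewed, and the job is handed in when it is done.

Besides the shell and the picture viewer there is one more tool, called after "Emit:" by a JSON object that holds its "name" and its "arguments", one argument or row to a line. play_rows: Moves the arm, as the interface text tells. Its arguments: {"type":"object","properties":{"motion":{"type":"array"},"squeeze":{"type":"number"}},"required":["motion"]}

```bash
mkdir -p pics; python3 - <<'E'
from bench import sensors, optics, r, boxes_of, masks_of, mark_of
import cv2
for c in("scene","top"):
    im=optics.camera(c); cv2.imwrite(f"pics/{c}0.png",cv2.resize(im[:,:,::-1],(800,600)))
    for q in("done_stand","done_hinge","done_tab","done_red","done_unit","wait_unit","spare_cap"):
        print(c,q,[(round(d["score"],2),[round(float(v)) for v in d["location"]]) for d in mark_of(c,q)])
s=sensors.sense();print(s)
E
```

```text
scene done_stand [(0.94, [503, 234, 2]), (0.88, [254, 269, -2]), (0.6, [356, 41, 1]), (0.57, [323, -190, -1])]
scene done_hinge [(0.98, [360, 41, 71]), (0.97, [255, 260, 69]), (0.77, [505, 237, 75]), (0.7, [323, -191, 73])]
scene done_tab [(0.88, [383, 52, 66]), (0.76, [263, 296, 72]), (0.72, [536, 227, 69]), (0.57, [341, -216, 68])]
scene done_red [(0.6, [238, 220, 69]), (0.58, [452, 248, 77]), (0.55, [306, 29, 72]), (0.55, [290, -149, 65])]
scene done_unit [(0.91, [658, 192, 1]), (0.64, [453, 247, 75]), (0.49, [564, -188, 0])]
scene wait_unit [(0.87, [728, -222, 3])]
scene spare_cap [(0.63, [580, -8, -1])]
top done_stand [(0.8, [498, 233, -2]), (0.78, [355, 39, -2]), (0.73, [254, 266, -1]), (0.72, [323, -193, -1])]
top done_hinge [(0.95, [505, 234, 70]), (0.85, [322, -198, 70]), (0.66, [257, 265, 69]), (0.18, [607, 500, 1])]
top done_tab [(0.89, [265, 294, 67]), (0.8, [386, 48, 70]), (0.75, [343, -217, 72]), (0.66, [534, 224, 66])]
top done_red [(0.83, [309, 29, 71]), (0.83, [295, -155, 73]), (0.71, [457, 247, 75]), (0.62, [241, 221, 69])]
top done_unit [(0.81, [657, 191, -1]), (0.45, [501, 234, 0])]
top wait_unit [(0.59, [738, -222, 3])]
top spare_cap [(0.33, [533, 224, 67])]
{'clock': 0.8, 'qpos': array([-1.17819533,  0.41106913, -0.01268696,  1.59621145,  0.00562809,
        1.13430415, -0.08216972]), 'dq': array([ 1.84924933e-03, -1.12470960e-03,  1.32221342e-03,  1.61659910e-03,
       -4.26778553e-04, -9.12650698e-04,  7.06309876e-05]), 'tau': array([-4.74863627e-04, -5.87671101e+01,  6.40363377e-01, -2.91362965e+01,
       -5.37651207e-02,  1.02637880e-02,  3.15234627e-05]), 'tcp_pos': array([277.94092383, 559.79630773, 222.66811964]), 'orientation': array([-1.57075053e+00, -2.73723908e-05, -4.60761400e-01]), 'wrist_force': array([-0.27434058, -0.17856566, -0.20928572]), 'wrist_torque': array([ 0.01190713,  0.00232698, -0.01009349]), 'width': 1.0041836761377674}
```

View pics/scene0.png

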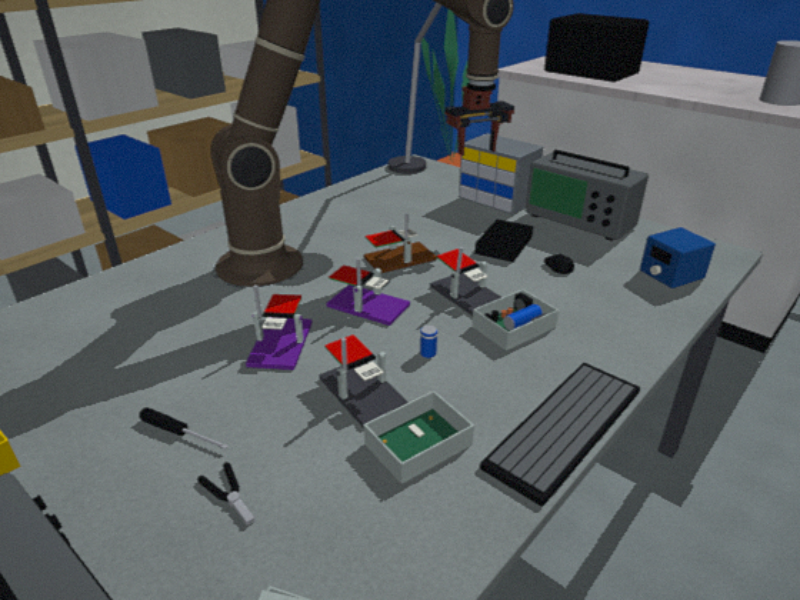

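View pics/top0.png

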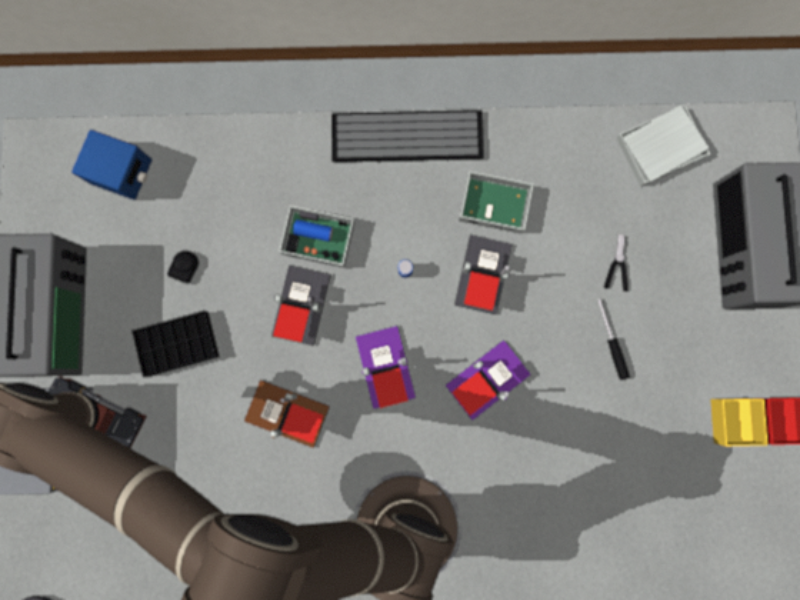

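Candidates in the top picture:
- dark stand at (300,305)
- dark stand at (485,275)
- purple stands at (385,370) and (490,380)
- brown stand at (287,412)

The stand at (300,305) fits: it is dark and stands in front of the unit with the blue capacitor at (315,235). I'll confirm this in one crop.

```bash
python3 - <<'E'
import cv2
from bench import optics
im=cv2.imread("pics/top0.png"); a=cv2.resize(im[190:360,240:400],None,fx=3.2,fy=3.2,interpolation=cv2.INTER_CUBIC)
import numpy as np
c=optics.get_calibration("top");K=np.array(c["intrinsics"]);s=3.2
ex=np.array([.964,-.267,0]);ey=np.array([.267,.964,0]);h=np.array([503,234,70.])
for p in (h,h+43*ey,h-43*ey,h+30*ex,h-48*ex,h+[0,0,-58]+85*ex+50*ey,h+[0,0,-58]+85*ex-50*ey):
    q=K@(np.array(c["R"])@p+np.array(c["t"]).ravel());q=q[:2]/q[2]*800/560
    cv2.circle(a,tuple(int(v) for v in (q-[240,190])*s),4,(0,255,255),1)
cv2.imwrite("pics/crop.png",a)
E
```

```text
(no output)
```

View pics/crop.png

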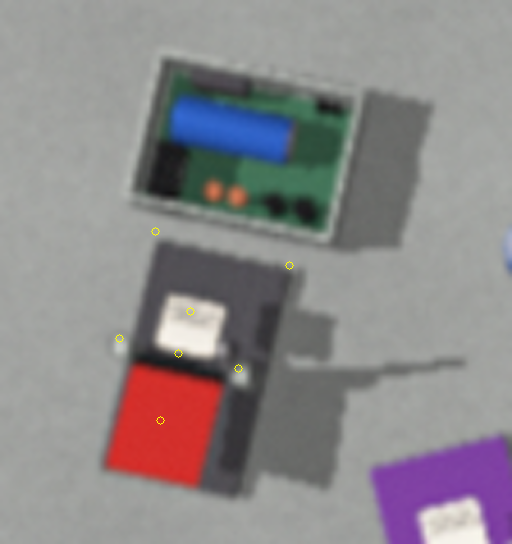

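The crop confirms the dark stand with the red flag right in front of the blue capacitor. The tab is at (193,328) and the post tops at (120,347) and (241,378). The overlay sits about 4 mm too far in +x, so I'll use hinge ≈ (499,233). Moving above the tab with the fingers shut.

Emit:
{"name": "play_rows", "arguments": {
  "motion": [
    {"offset":[0.03,-0.04,0.0],"dr":[0,0,0.05],"fingers":1},
    {"offset":[0.065,-0.085,0.0],"dr":[0,0,0.1],"fingers":1},
    {"offset":[0.1,-0.13,0.0],"dr":[0,0,0.15],"fingers":1},
    {"offset":[0.135,-0.18,-0.01],"dr":[0,0,0.19],"fingers":1},
    {"offset":[0.17,-0.23,-0.02],"dr":[0,0,0.19],"fingers":1},
    {"offset":[0.21,-0.28,-0.03],"dr":[0,0,0.19],"fingers":1},
    {"offset":[0.247,-0.334,-0.05],"dr":[0,0,0.19],"fingers":1},
    {"offset":[0.247,-0.334,-0.07],"dr":[0,0,0.19],"fingers":1},
    {"offset":[0.247,-0.334,-0.09],"dr":[0,0,0.19],"fingers":1},
    {"offset":[0.247,-0.334,-0.09],"dr":[0,0,0.19],"fingers":1}
  ],
  "squeeze": 10
}}

```text
clock: 2.05
tcp_pos: [524.1, 225.2, 131.4]
orientation: [-1.573, 0.002, -0.271]
wrist_force: [0.2, 0.7, 0.3]
width: 0.005
```

```bash
cat > look.py <<'E'
import cv2,sys
from bench import sensors,optics
n=sys.argv[1]
t=optics.camera("top")[120:255,150:300,::-1]; s=optics.camera("scene")[130:300,240:440,::-1]
cv2.imwrite(f"pics/{n}.png",cv2.hconcat([cv2.resize(t,(400,360),interpolation=2),cv2.resize(s,(400,360),interpolation=2)]))
s=sensors.sense()
for k in("clock","tcp_pos","orientation","wrist_force","width"):print(k,s[k])
E
python3 look.py a
```

```text
clock 2.15
tcp_pos [525.0924234  226.14840004 133.18412287]
orientation [-1.57050151e+00 -2.25682915e-04 -2.70395510e-01]
wrist_force [-0.33830863  0.64382412  0.51990704]
width 0.008001345012947171
```

View pics/a.png

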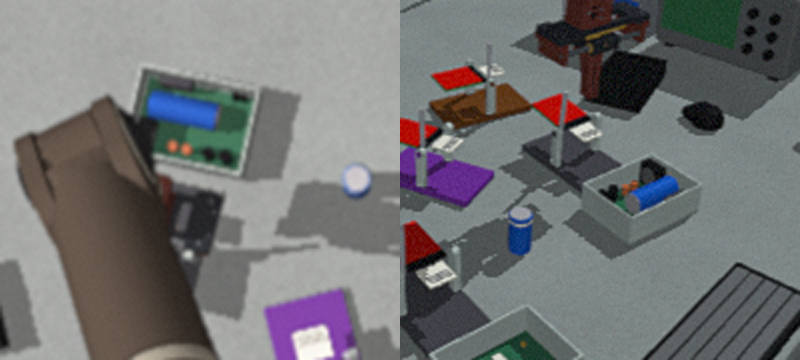

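The left view is hidden by the wrist. In the right view the fingertip (595,90) is straight above the tab (585,130). Pressing down in two stages.

Emit:
{"name": "play_rows", "arguments": {
  "motion": [
    {"offset":[0,0,-0.025],"dr":[0,0,0],"fingers":1},
    {"offset":[0,0,-0.045],"dr":[0,0,0],"fingers":1},
    {"offset":[0,0,-0.055],"dr":[0,0,0],"fingers":1},
    {"offset":[0,0,-0.06],"dr":[0,0,0],"fingers":1},
    {"offset":[0,0,-0.065],"dr":[0,0,0],"fingers":1},
    {"offset":[0,0,-0.07],"dr":[0,0,0],"fingers":1},
    {"offset":[0,0,-0.075],"dr":[0,0,0],"fingers":1},
    {"offset":[0,0,-0.075],"dr":[0,0,0],"fingers":1}
  ]
}}

```text
clock: 3.15
tcp_pos: [525.2, 225.8, 57.4]
orientation: [-1.571, -0.0, -0.271]
wrist_force: [1.8, 0.4, 0.5]
width: 0.005
```

```bash
python3 look.py b
```

```text
clock 3.25
tcp_pos [525.13476366 225.77817843  57.58867965]
orientation [-1.57073700e+00 -2.85417120e-04 -2.70823099e-01]
wrist_force [1.17403683 0.85799444 0.77999925]
width 0.00749094173805569
```

View pics/b.png

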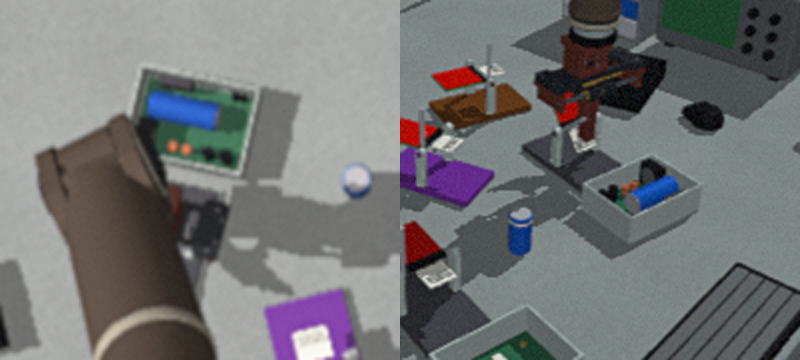

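The flag is rising, with its red face at (568,105), and the tab is under the fingertip. Continuing down.

Emit:
{"name": "play_rows", "arguments": {
  "motion": [
    {"offset":[0,0,-0.004],"dr":[0,0,0],"fingers":1},
    {"offset":[0,0,-0.008],"dr":[0,0,0],"fingers":1},
    {"offset":[0,0,-0.012],"dr":[0,0,0],"fingers":1},
    {"offset":[0,0,-0.016],"dr":[0,0,0],"fingers":1},
    {"offset":[0,0,-0.018],"dr":[0,0,0],"fingers":1},
    {"offset":[0,0,-0.018],"dr":[0,0,0],"fingers":1},
    {"offset":[0,0,-0.018],"dr":[0,0,0],"fingers":1}
  ]
}}

```text
clock: 4.12
tcp_pos: [524.7, 225.8, 39.6]
orientation: [-1.571, 0.0, -0.271]
wrist_force: [-0.2, 0.1, -0.3]
width: 0.01
```

Emit:
{"name": "play_rows", "arguments": {
  "motion": [
    {"offset":[0.005,-0.001,0.02],"dr":[0,0,0],"fingers":1},
    {"offset":[0.01,-0.002,0.07],"dr":[0,0,0],"fingers":1},
    {"offset":[0.01,-0.002,0.12],"dr":[0,0,0],"fingers":1},
    {"offset":[0.01,-0.002,0.15],"dr":[0,0,0],"fingers":1},
    {"offset":[0.01,-0.002,0.15],"dr":[0,0,0],"fingers":1}
  ]
}}

```text
clock: 4.75
tcp_pos: [536.0, 224.4, 192.3]
orientation: [-1.567, -0.003, -0.271]
wrist_force: [0.1, -0.9, 0.6]
width: 0.004
```

```bash
python3 look.py c
```

```text
clock 4.85
tcp_pos [534.42394093 223.74375614 189.1849695 ]
orientation [-1.57101804e+00  4.81506032e-04 -2.70552120e-01]
wrist_force [-0.68262187  0.58661277 -0.01389309]
width 0.0027593905175253525
```

View pics/c.png

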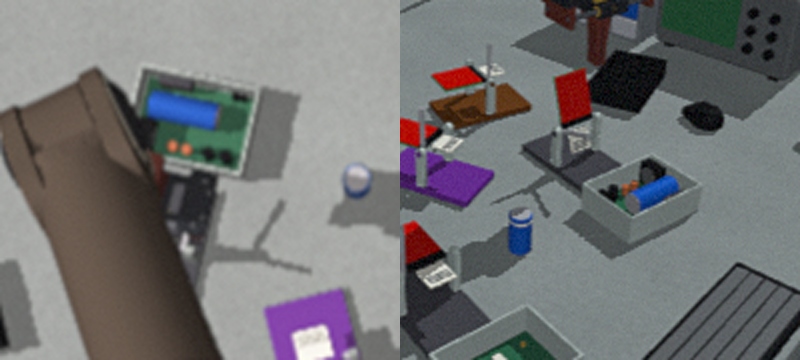

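The flag stands at about 65°, in the right view at (573,95), and its stand hasn't moved. Going over it to the robot's side.

Emit:
{"name": "play_rows", "arguments": {
  "motion": [
    {"offset":[-0.04,0.011,0.01],"dr":[0,0,0],"fingers":1},
    {"offset":[-0.08,0.022,0.01],"dr":[0,0,0],"fingers":1},
    {"offset":[-0.117,0.032,0.01],"dr":[0,0,0],"fingers":1},
    {"offset":[-0.117,0.032,0.0],"dr":[0,0,0],"fingers":1},
    {"offset":[-0.117,0.032,-0.035],"dr":[0,0,0],"fingers":1},
    {"offset":[-0.117,0.032,-0.07],"dr":[0,0,0],"fingers":1},
    {"offset":[-0.117,0.032,-0.07],"dr":[0,0,0],"fingers":1}
  ]
}}

```text
clock: 5.72
tcp_pos: [416.5, 253.9, 116.5]
orientation: [-1.577, 0.004, -0.271]
wrist_force: [0.0, 0.2, 0.3]
width: 0.008
```

```bash
python3 look.py d
```

```text
clock 5.825
tcp_pos [418.21675812 255.37630245 119.39838438]
orientation [-1.57208600e+00  7.41705590e-04 -2.71436102e-01]
wrist_force [-0.22331617  0.89908333 -0.7384164 ]
width 0.004538999694446776
```

View pics/d.png

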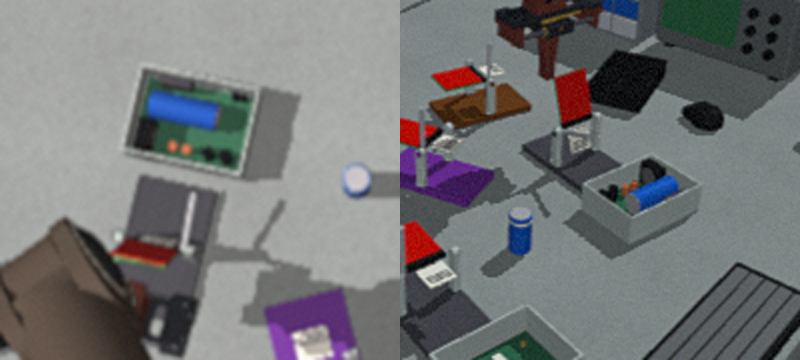

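The finger is behind the flag with nothing touching it; in the left view the flag is at (147,248) and the finger at (140,300). Pushing it over along an arc.

Emit:
{"name": "play_rows", "arguments": {
  "motion": [
    {"offset":[0.024,-0.007,0.0],"dr":[0,0,0],"fingers":1},
    {"offset":[0.039,-0.011,0.0],"dr":[0,0,0],"fingers":1},
    {"offset":[0.048,-0.013,0.0],"dr":[0,0,0],"fingers":1},
    {"offset":[0.058,-0.016,0.002],"dr":[0,0,0],"fingers":1},
    {"offset":[0.067,-0.019,0.003],"dr":[0,0,0],"fingers":1},
    {"offset":[0.077,-0.021,0.003],"dr":[0,0,0],"fingers":1},
    {"offset":[0.087,-0.024,0.001],"dr":[0,0,0],"fingers":1},
    {"offset":[0.096,-0.027,-0.003],"dr":[0,0,0],"fingers":1},
    {"offset":[0.096,-0.027,-0.003],"dr":[0,0,0],"fingers":1}
  ]
}}

```text
clock: 6.95
tcp_pos: [514.4, 228.1, 116.0]
orientation: [-1.572, 0.0, -0.272]
wrist_force: [-0.2, -0.8, -1.1]
width: 0.008
```

```bash
python3 look.py e
```

```text
clock 7.05
tcp_pos [513.7525261  228.62855719 116.35291888]
orientation [-1.57123583e+00  4.58653484e-04 -2.71002641e-01]
wrist_force [ 1.25308689 -0.26214356 -0.00641954]
width 0.0048747713176929795
```

View pics/e.png

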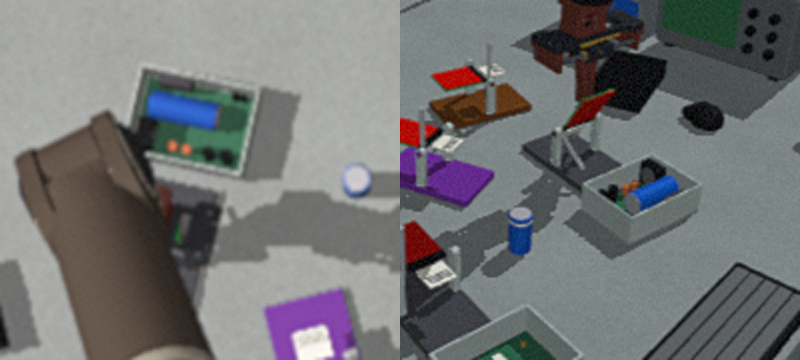

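The flag is past upright, at about 125°, in the right view at (590,110). Continuing the arc down to near level.

Emit:
{"name": "play_rows", "arguments": {
  "motion": [
    {"offset":[0.01,-0.003,-0.005],"dr":[0,0,0],"fingers":1},
    {"offset":[0.016,-0.004,-0.014],"dr":[0,0,0],"fingers":1},
    {"offset":[0.02,-0.005,-0.022],"dr":[0,0,0],"fingers":1},
    {"offset":[0.024,-0.006,-0.03],"dr":[0,0,0],"fingers":1},
    {"offset":[0.027,-0.007,-0.036],"dr":[0,0,0],"fingers":1},
    {"offset":[0.029,-0.008,-0.04],"dr":[0,0,0],"fingers":1},
    {"offset":[0.029,-0.008,-0.042],"dr":[0,0,0],"fingers":1},
    {"offset":[0.029,-0.008,-0.0425],"dr":[0,0,0],"fingers":1},
    {"offset":[0.029,-0.008,-0.0425],"dr":[0,0,0],"fingers":1}
  ]
}}

```text
clock: 8.18
tcp_pos: [547.7, 222.6, 76.8]
orientation: [-1.564, -0.008, -0.271]
wrist_force: [7.8, 2.1, 9.9]
width: 0.005
```

```bash
python3 look.py f
```

```text
clock 8.275
tcp_pos [547.69773868 222.62651369  76.7868651 ]
orientation [-1.56418687 -0.00813833 -0.27080861]
wrist_force [ 6.59163119  2.62331139 10.45981994]
width 0.0032582981683604143
```

View pics/f.png

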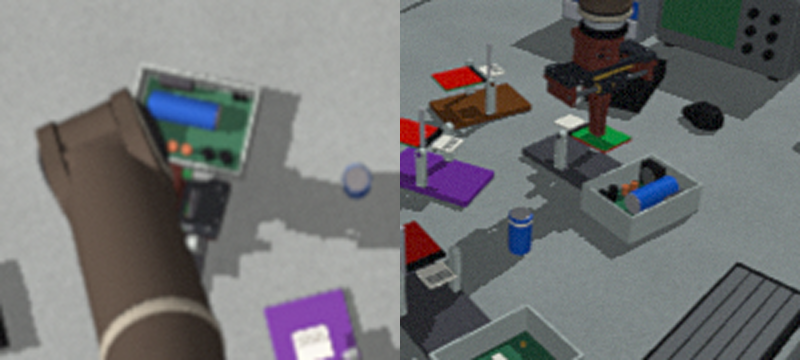

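10 N pushes back and the green face (600,138) looks level, so the flag is at its stop. Lifting off and checking.

Emit:
{"name": "play_rows", "arguments": {
  "motion": [
    {"offset":[0,0,0.005],"dr":[0,0,0],"fingers":1},
    {"offset":[0,0,0.03],"dr":[0,0,0],"fingers":1},
    {"offset":[-0.02,0.005,0.07],"dr":[0,0,0],"fingers":1},
    {"offset":[-0.05,0.03,0.12],"dr":[0,0,0],"fingers":1},
    {"offset":[-0.08,0.08,0.14],"dr":[0,0,0],"fingers":1},
    {"offset":[-0.11,0.13,0.14],"dr":[0,0,0],"fingers":1},
    {"offset":[-0.14,0.18,0.14],"dr":[0,0,0],"fingers":1},
    {"offset":[-0.14,0.18,0.14],"dr":[0,0,0],"fingers":1}
  ]
}}

```text
clock: 9.28
tcp_pos: [398.5, 405.0, 213.3]
orientation: [-1.571, 0.003, -0.262]
wrist_force: [-0.3, -0.5, -0.5]
width: 0.008
```

```bash
python3 look.py g; python3 - <<'E'
from bench import mark_of,optics
for c in("top","scene"):
    optics.camera(c)
    for q in("done_stand","done_hinge","done_tab","done_green","wait_stand","done_unit"):
        print(c,q,[(round(d["score"],2),[round(float(v)) for v in d["location"]]) for d in mark_of(c,q)])
E
```

```text
clock 9.375
tcp_pos [402.31607604 400.48624712 213.37346794]
orientation [-1.57271660e+00  4.70521102e-04 -2.69203056e-01]
wrist_force [ 0.35684848 -2.06539399  0.11063601]
width 0.0027318735602483214
top done_stand [(0.92, [255, 264, -1]), (0.78, [508, 228, 2]), (0.72, [325, -189, -1]), (0.68, [354, 37, 4]), (0.33, [558, 223, 77])]
top done_hinge [(0.95, [319, -197, 69]), (0.85, [357, 39, 66]), (0.71, [515, 226, 71]), (0.61, [258, 265, 69])]
top done_tab [(0.97, [266, 295, 69]), (0.87, [340, -217, 72]), (0.69, [482, 234, 71]), (0.65, [383, 50, 68])]
top done_green [(0.98, [556, 223, 76]), (0.48, [605, 499, -1])]
top wait_stand [(0.94, [565, -186, -1])]
top done_unit [(0.68, [656, 192, -1])]
scene done_stand [(0.81, [323, -189, -2]), (0.69, [257, 270, -4]), (0.58, [507, 229, 2]), (0.57, [358, 40, -4])]
scene done_hinge [(0.92, [359, 43, 70]), (0.91, [514, 235, 71]), (0.79, [320, -188, 71]), (0.68, [255, 262, 68]), (0.56, [730, -219, -3]), (0.22, [555, 225, 73])]
scene done_tab [(0.69, [386, 50, 66]), (0.68, [482, 237, 70]), (0.68, [340, -214, 70]), (0.61, [556, 228, 70]), (0.55, [263, 297, 74]), (0.34, [508, 229, 5])]
scene done_green [(0.66, [556, 222, 70])]
scene wait_stand [(0.66, [561, -190, 3])]
scene done_unit [(0.89, [657, 195, 1])]
```

View pics/g.png

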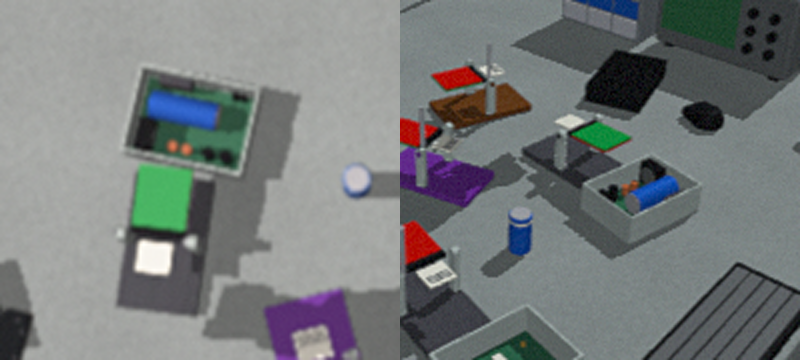

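The flag lies green side up at (162,197), on the stop as far as I can tell. The stand moved about 7 mm, within the 25 mm limit. Contact came about 4 mm higher than expected, so I'll check levelness with a light press nearer the outer edge, where any remaining tilt would show as extra height.

Emit:
{"name": "play_rows", "arguments": {
  "motion": [
    {"offset":[0.04,-0.045,0],"dr":[0,0,0],"fingers":1},
    {"offset":[0.08,-0.09,0],"dr":[0,0,0],"fingers":1},
    {"offset":[0.12,-0.135,0],"dr":[0,0,0],"fingers":1},
    {"offset":[0.169,-0.188,-0.03],"dr":[0,0,0],"fingers":1},
    {"offset":[0.169,-0.188,-0.08],"dr":[0,0,0],"fingers":1},
    {"offset":[0.169,-0.188,-0.12],"dr":[0,0,0],"fingers":1},
    {"offset":[0.169,-0.188,-0.13],"dr":[0,0,0],"fingers":1},
    {"offset":[0.169,-0.188,-0.134],"dr":[0,0,0],"fingers":1},
    {"offset":[0.169,-0.188,-0.134],"dr":[0,0,0],"fingers":1}
  ]
}}

```text
clock: 11.2
tcp_pos: [572.7, 213.6, 81.6]
orientation: [-1.569, -0.002, -0.27]
wrist_force: [-0.8, -0.2, 0.3]
width: 0.01
```

Emit:
{"name": "play_rows", "arguments": {
  "motion": [
    {"offset":[0,0,-0.003],"dr":[0,0,0],"fingers":1},
    {"offset":[0,0,-0.005],"dr":[0,0,0],"fingers":1},
    {"offset":[0,0,-0.006],"dr":[0,0,0],"fingers":1},
    {"offset":[0,0,-0.006],"dr":[0,0,0],"fingers":1}
  ]
}}

```text
clock: 11.7
tcp_pos: [572.9, 213.2, 74.9]
orientation: [-1.569, -0.002, -0.271]
wrist_force: [3.2, 2.5, 5.2]
width: 0.005
```

```bash
python3 look.py h
```

```text
clock 11.8
tcp_pos [572.84128275 213.19083627  74.81077367]
orientation [-1.56943687 -0.00159689 -0.27081012]
wrist_force [2.65031165 1.12585893 5.53517229]
width 0.0037639544857345796
```

View pics/h.png

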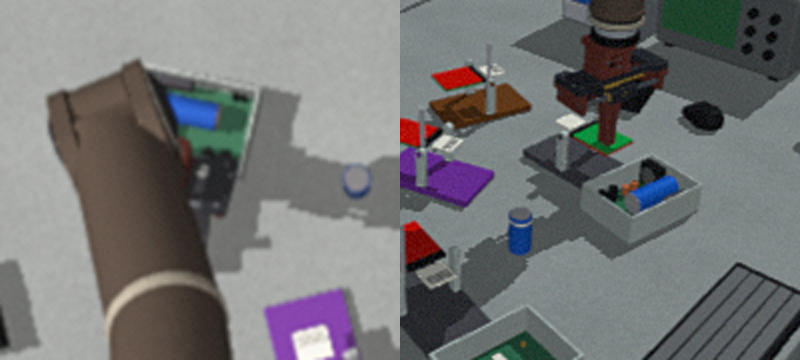

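At the outer edge, 5 N holds the tip at 74.8 mm. That is no higher than further in, so the flag is level on its stop. Lifting clear.

Emit:
{"name": "play_rows", "arguments": {
  "motion": [
    {"offset":[0,0,0.005],"dr":[0,0,0],"fingers":1},
    {"offset":[0,0,0.04],"dr":[0,0,0],"fingers":1},
    {"offset":[0,0,0.09],"dr":[0,0,0],"fingers":1},
    {"offset":[-0.05,0.05,0.14],"dr":[0,0,0],"fingers":1},
    {"offset":[-0.09,0.1,0.14],"dr":[0,0,0],"fingers":1},
    {"offset":[-0.13,0.15,0.14],"dr":[0,0,0],"fingers":1},
    {"offset":[-0.169,0.188,0.14],"dr":[0,0,0],"fingers":1},
    {"offset":[-0.169,0.188,0.14],"dr":[0,0,0],"fingers":1},
    {"offset":[-0.169,0.188,0.14],"dr":[0,0,0],"fingers":1}
  ]
}}

```text
clock: 12.92
tcp_pos: [401.9, 400.7, 213.6]
orientation: [-1.573, 0.001, -0.269]
wrist_force: [0.2, -0.1, 0.5]
width: 0.003
```

```bash
python3 look.py i; python3 - <<'E'
from bench import mark_of,optics
for c in("top","scene"):
    optics.camera(c)
    for q in("done_stand","done_tab","done_green"):
        print(c,q,[(round(d["score"],2),[round(float(v)) for v in d["location"]]) for d in mark_of(c,q)])
E
```

```text
clock 13.025
tcp_pos [404.12966266 398.87613593 213.76064404]
orientation [-1.57252611e+00 -4.27525426e-04 -2.72948332e-01]
wrist_force [0.1878651  0.92796644 0.01773393]
width 0.006363756196346713
top done_stand [(0.65, [353, 42, -1]), (0.64, [255, 266, -3]), (0.61, [324, -191, 0]), (0.56, [508, 226, 0])]
top done_tab [(0.91, [338, -215, 72]), (0.83, [267, 295, 66]), (0.72, [386, 47, 70]), (0.71, [558, 225, 70]), (0.65, [485, 230, 69])]
top done_green [(0.79, [557, 226, 74])]
scene done_stand [(0.71, [323, -191, -4]), (0.57, [356, 40, -1]), (0.57, [255, 266, 0]), (0.55, [511, 229, 4]), (0.27, [595, -506, 1])]
scene done_tab [(0.77, [386, 51, 71]), (0.72, [266, 296, 71]), (0.7, [338, -217, 70]), (0.6, [486, 236, 71])]
scene done_green [(0.59, [561, 226, 70])]
```

View pics/i.png

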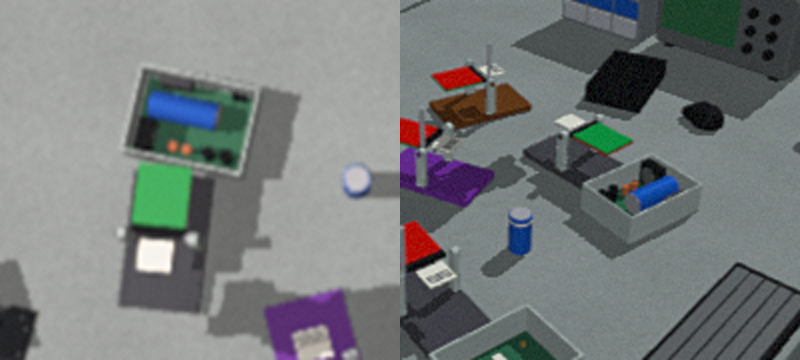

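The flag is green side up and level at (160,197). The stand stands flat about 10 mm from where it began, and nothing else has moved. Handing in.

```bash
python3 -c "
from bench import r
print(r.sign_off())"
```

```text
the job is handed in; nothing more can be done
None
```

The finished unit's red flag is now flipped over, lying flat on its far stop with the green face up, and the job was handed in at about 13 s of the 51 s allowed. With the fingers shut, I pressed the thumb tab down until the flag stood at about 65°. I then pushed it over from its raised underside and pressed it level.

**Flag level:** green and tab centres both read about 70–74 mm high. A light 5 N press near the outer edge held at 74.8 mm, no higher than further in, so I took it to be at its stop. The first press gave 10 N at 76.8 mm, about 4 mm higher than I expected. I did not find out why, but the second press did not suggest any remaining tilt.

**Stand:** it shifted about 7 to 11 mm by the network readings, so it did move slightly, but it is within the 25 mm limit. It looks level in the pictures.

**Rest of the bench:** the finished unit read unchanged after the flip. The other flag still looked red side up and nothing else in the camera crops looked moved, but I did not measure those items, and some at the edges were outside the crops. The arm ended clear of everything.

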